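Pump the pinball score wheel round to its start post

TASK

On the counter of this home-made pinball game, work the handle back and forth, stroke by stroke, so that its ratchet clicks the peg-rimmed wheel round until the dark arrow on the wheel points at the tall fixed post, and stop there; then let go. Move the wheel only with the handle, do not touch the wheel itself.

Things in the scene. Friction and masses are not known exactly. Their poses are not given: they have to be found in the camera images.
- wheel_axis (a point): Counter: fixed plywood base 220 x 220 x 18 mm with a flat wooden wheel, radius 80 mm, on a vertical axis at its centre; 20 pegs (radius 4, tops 66 mm above the table) ring its face at radius 70 mm. Point: on the axis at the face, 48 mm up. z up; x points to the fixed dark post (98 mm off, top 84 mm above the table, finger pointing in). The handle is on the -x side.
- score_wheel (a joint): Wheel angle, rad: 0 when the dark arrow on its face points at the post; starts -1.20 to -0.45. Each full stroke adds about one peg spacing (0.314, anticlockwise from above), the first 0.1 to 0.45; full strokes forward to the stop land it near whole spacings from 0, so 2 to 4 strokes do. A brake holds it where it is left; the handle cannot drive it back.
- pump_handle (a joint): Swing of the lever about wheel_axis, rad, anticlockwise from above: 0 back stop, 0.44 forward stop; at 0.22 it points along -x of wheel_axis. Forward, a spring pawl pushes the wheel on (about 2 to 4 N at the grip); back, the pawl clicks over a peg. It must come back 0.33 or more to catch the next peg: swing from about 0.02 to 0.42. Stays where left; starts 0.05 to 0.40.
- handle_grip (a point): Centre of the upright round wooden grip at the lever's end: diameter 26 mm, height 54 mm (42 to 96 mm above the table), 160 mm from the wheel's axis. It turns freely on its pin, so the hand need not turn with the lever. The aluminium lever below is 24 mm wide, top 32 mm above the table. The small lever on a plain block without a wheel is not part of the job.

How it is judged:
By the outcome, as a careful person would: the job done as asked, in the order asked, and still so for the second after the job is handed in, with the robot touching nothing.
It also fails if it takes over 40 s, if anything falls off the work surface, if the arm or the gripper's body presses on something with over 40 N, if the wrist force passes 120 N, or if a joint passes its speed limit or range.

ROBOT

A 6-joint arm with a two-finger parallel gripper is mounted at the origin on the work surface. World frame = base frame: x ahead of the robot, y to its left, z up, the work surface at z = 0. Lengths are in m, angles in rad, forces in N, time in s.
With the tool pointing down it reaches from about 0.25 to 0.725 m from the base axis. Payload 4 kg.
Tool frame: the origin (TCP) lies midway between the tips of the shut fingers; the grasp point (between the pads) lies 19 mm behind it; y points along the fingers, z is the direction in which the jaws open and shut, and the axes are right-handed (so a half turn about y gives the same grasp; the last joint's range is limited). The gripper opens to 85 mm and grips with 20 to 120 N. Pads are 22 mm wide; open, the fingers measure 114 mm over their backs; the gripper's body (76 mm by 85 mm) begins 54 mm behind the grasp point. The pads swing forward as they close: fully open they stand 13 mm farther back than shut.
Start: joints at [1.189, 0.241, 0.005, 1.335, 0, 1.571], TCP at [0.186, 0.464, 0.231] pointing down, gripper open.
Joint ranges: [-2.72, 2.72], [-1.05, 1.87], [-1.09, 1.28], [-1.99, 2.15], [-1.42, 1.44], [-3.14, 3.14]. Speed limits (rad/s): [2.79, 2.79, 3.14, 3.14, 3.14, 3.14].

INTERFACE

Orientations are given as a unit quaternion [x, y, z, w].
In Python, from workcell import bot gives the robot as it stands. The module is installed in compiled form; this text tells all that it offers.
- The arm moves only by the shell command python3 -m handwheel 'ROWS' [OPENING]. ROWS is JSON, a list of rows, each a list of 6 numbers: the shift along the tool's x, y, z in units of 25 mm (1.0 is 25 mm), then the turn, a rotation vector about the tool's x, y, z in units of 10 degrees (1.0 is 10 degrees). A call has exactly 5 rows; each row is the pose to reach, as a shift and turn from the pose commanded when the call began, along the tool's axes at that moment; what a row does not reach only later rows make up. A row lasts 1/8 s, in which the tool goes at most 62.5 mm and 10.7 degrees, less where a joint would pass 70% of its speed; a pose out of reach is approached as far as the arm can. A call with a gripper value outside its range is refused whole. OPENING is the gripper command: -1 is shut, 1 is fully open, values between are in proportion, set as the call begins (- or left out, the last holds). The fingers move at their own pace and stop on an object; the grip force is fixed at half the most. Time passes only in rows, so rows that repeat a pose let the fingers close, or fill a call up. It gives the time, the measured TCP pose, the force and the opening at its end, in the units of the state.
- bot.get_obs(): the state, without advancing time (a new reading comes with each control period).
- bot.camera(name): name is "scene" or "top" or "wrist"; returns a dict with "color" (420x560x3 uint8, red, green, blue), "fx", "fy", "cx", "cy" (pixels), "rvec" (rotation vector, rad) and "tvec" (3), from world to camera coordinates, as OpenCV has them. Camera axes: x right, y down, z forward; pixel columns grow to the right and rows downward; lengths in m; the calibration is good to about 2 mm. A picture is of the moment at which its call begins. There is no depth.
- bot.job_done(): hands the job in, once; it reports no verdict.
The state is a dict: "clock": time; "joint_pos": joint angles; "joint_vel": joint speeds; "tau": joint torques, N m; "eef_pos": TCP position; "tool_rot": TCP orientation; "ft_force": force on the tool from outside, world axes, zero at the start; "ft_torque": the same for the moment, N m; "grip_width": finger opening in m.
Only numpy, scipy, OpenCV 4.12 (cv2) and the standard library are available. Lean on these libraries where they do the work, as an engineer would, in place of code of your own. Each camera call takes 0.05 s, during which the arm holds its last target.

## Working session

There is one attempt and no reset: what is moved stays moved. The work goes in short steps, Python scripts to look and compute and a shell command to move; the robot and the scene stay as the last step left them, time stands still between calls to the robot, and variables do not carry over. Pictures are saved under pics/ and viewed, and the job is handed in when it is done.

```bash
mkdir -p pics; python3 - <<'E'
from workcell import bot
import cv2
o=bot.get_obs()
for k,v in o.items(): print(k,v)
for n in("scene","top","wrist"):
    c=bot.camera(n); cv2.imwrite(f"pics/{n}0.png",c["color"][:,:,::-1]); print(n,c["fx"],c["fy"],c["cx"],c["cy"],c["rvec"],c["tvec"])
E
```

```text
clock 0.0
joint_pos [1.18903200e+00 2.41412263e-01 3.70792040e-03 1.33518704e+00
 1.05516093e-05 1.57076477e+00]
joint_vel [-6.44266775e-04  1.80673261e-05 -2.46415415e-04  7.15852523e-04
 -7.37945743e-04 -1.04686430e-03]
tau [ 1.05778832e-03 -3.72315896e+01  2.52408278e+01  1.67654618e-02
  1.56354649e-04 -1.36198389e-05]
eef_pos [0.18603957 0.46341614 0.23040709]
tool_rot [ 0.69499206 -0.13428909  0.13400068 -0.69353896]
ft_force [-0.00212619  0.42764814  0.23322583]
ft_torque [-0.06362593  0.00516422 -0.06950526]
grip_width 0.0855296513702056
scene 504.3551038946198 504.3551038946198 285.55777415760656 204.9165162367427 [ 1.91754433  1.61600048 -0.64010366] [-0.13341553 -0.3869159   1.08566701]
top 523.2170758572586 523.2170758572586 277.3760182253044 204.67475451644188 [ 2.13773107 -2.13074743  0.13564817] [0.03426835 0.61628995 0.63868101]
wrist 328.2287853492567 328.2287853492567 279.5886915312434 205.3936724002137 [-2.39622476 -1.62157382 -0.23310513] [-0.49816316 -0.0369051   0.37830412]
```

View pics/scene0.png

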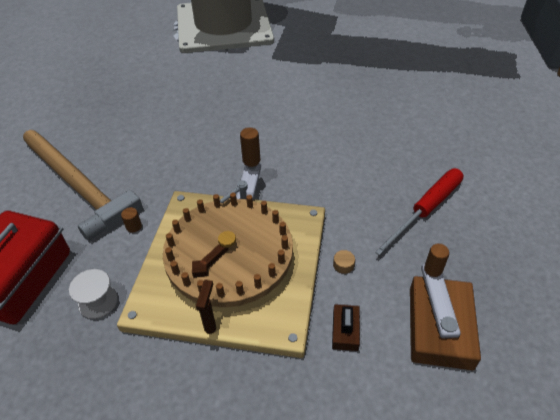

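View pics/top0.png

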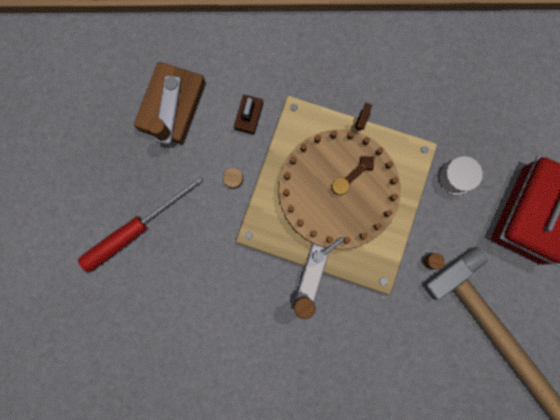

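View pics/wrist0.png

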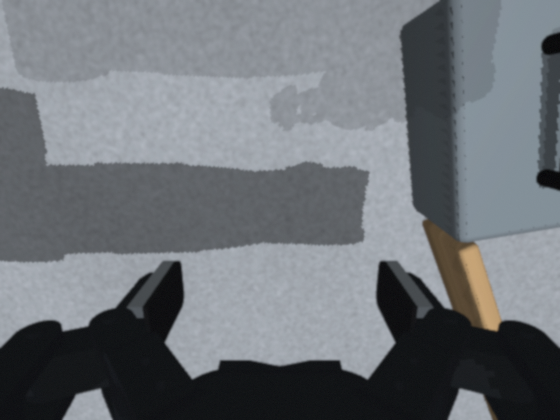

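The top view shows the wheel hub near (341,186), the post near (364,115), the arrow tip near (368,161) and the grip top near (304,307). I'll enlarge it for precision.

```bash
python3 - <<'E'
import cv2
a=cv2.imread("pics/top0.png")[90:330,230:450]
cv2.imwrite("pics/topz.png",cv2.resize(a,None,fx=2.5,fy=2.5,interpolation=cv2.INTER_CUBIC))
E
cat > h.py <<'E'
import numpy as np,cv2
from workcell import bot
from scipy.spatial.transform import Rotation as R
def ray(c,u,v,z):
    r=cv2.Rodrigues(np.array(c["rvec"]))[0];t=np.array(c["tvec"])
    p=-r.T@t; d=r.T@np.array([(u-c["cx"])/c["fx"],(v-c["cy"])/c["fy"],1])
    return p+d*(z-p[2])/d[2]
def proj(c,P):
    return cv2.projectPoints(np.array(P,float).reshape(-1,3),np.array(c["rvec"]),np.array(c["tvec"]),np.array([[c["fx"],0,c["cx"]],[0,c["fy"],c["cy"]],[0,0,1]]),None)[0].reshape(-1,2)
E
```

```text
(no output)
```

View pics/topz.png

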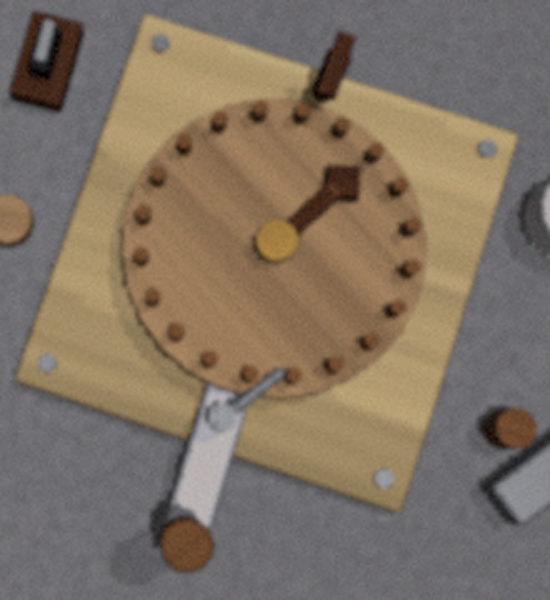

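```bash
python3 - <<'E'
from h import *
c=bot.camera("top")
f=lambda x,y,z: ray(c,x/2.5+230-.3,y/2.5+90-.3,z)
C=np.array([f(147,14,.018),f(517,133,.018),f(401,511,.018),f(17,380,.018)])
print(np.linalg.norm(np.roll(C,1,0)-C,axis=1)); A=C.mean(0);print("axis",A)
xd=(C[0]+C[1]-C[2]-C[3])/2; th=np.arctan2(xd[1],xd[0]); 
yd=(C[0]+C[3]-C[1]-C[2])/2; print(th,np.arctan2(yd[1],yd[0])-np.pi/2)
# pegs
pg=[(300,113),(340,127),(373,152),(398,186),(411,227),(411,267),(397,308),(370,341),(334,364),(292,375),(249,373),(208,358),(176,331),(152,296),(140,256),(142,214),(157,176),(183,144),(219,121),(259,111)]
P=np.array([f(x,y,.064) for x,y in pg]); print(P.mean(0),np.linalg.norm(P-P.mean(0),axis=1).round(3))
h=f(277,241,.054); t=f(350,178,.05); print("hub",h,"arrow",t)
fi=f(319,97,.08);print("finger",fi, np.arctan2(*(fi-P.mean(0))[[1,0]]))
W=P.mean(0)
print("arrow ang",np.arctan2(*(t-W)[[1,0]])-th)
g=f(186,545,.096); d=g-W; print("grip",g,np.linalg.norm(d[:2]))
for ax in(A,W,(A+W)/2):
    d=g-ax; print("handle",np.arctan2(d[1],d[0])-th-np.pi+.22, np.linalg.norm(d[:2]))
for ph in np.arange(0,.45,.02): print(ph.round(2),(A+0.16*np.r_[np.cos(th+np.pi-.22+ph),np.sin(th+np.pi-.22+ph),0])[:2].round(4))
s=bot.camera("scene"); print(proj(s,[g]),proj(s,[[A[0],A[1],.048]]))
o=bot.get_obs(); print(R.from_quat(o["tool_rot"]).as_matrix().round(3))
E
```

```text
[0.21783984 0.21553989 0.21725478 0.21605622]
axis [ 0.63839774 -0.04528152  0.018     ]
-0.32552979118089026 -0.3251377826422268
[ 0.6376638  -0.04386483  0.064     ] [0.069 0.069 0.069 0.069 0.07  0.07  0.07  0.07  0.069 0.069 0.069 0.069
 0.069 0.069 0.07  0.07  0.069 0.069 0.069 0.069]
hub [ 0.63951791 -0.04569229  0.054     ] arrow [ 0.67393673 -0.08478297  0.05      ]
finger [ 0.70889328 -0.06528794  0.08      ] -0.2921555938012282
arrow ang -0.5199739883052863
grip [0.48618716 0.00313476 0.096     ] 0.1586005550549676
handle 0.23756269661938514 0.1597253782718001
handle 0.24467221052707513 0.1586005550549676
handle 0.2411048925796855 0.15916196106173985
0.0 [0.5016 0.0377]
0.02 [0.5   0.035]
0.04 [0.4984 0.0322]
0.06 [0.4969 0.0294]
0.08 [0.4954 0.0265]
0.1 [0.494  0.0237]
0.12 [0.4927 0.0208]
0.14 [0.4914 0.0178]
0.16 [0.4901 0.0149]
0.18 [0.489  0.0119]
0.2 [0.4879 0.0089]
0.22 [0.4868 0.0059]
0.24 [0.4858 0.0028]
0.26 [ 4.849e-01 -2.000e-04]
0.28 [ 0.484  -0.0033]
0.3 [ 0.4832 -0.0064]
0.32 [ 0.4824 -0.0095]
0.34 [ 0.4818 -0.0126]
0.36 [ 0.4811 -0.0158]
0.38 [ 0.4806 -0.0189]
0.4 [ 0.4801 -0.0221]
0.42 [ 0.4797 -0.0252]
0.44 [ 0.4793 -0.0284]
[[248.2994822  132.55766949]] [[226.04948413 245.70153738]]
[[ 0.928 -0.     0.373]
 [-0.373 -0.001  0.928]
 [ 0.    -1.    -0.001]]
```

Geometry agrees with the given sizes: base sides 0.217 m, peg radius 0.069–0.070, grip radius 0.159. The arrow is at about −0.52 rad and the handle at about 0.24. That means roughly 2 full strokes. I'll move over the grip.

```bash
cat >> h.py <<'E'
AX=np.array([.638,-.0448]); TH=-.325
def gp(ph,r=.1595): a=TH+np.pi-.22+ph; return AX+r*np.array([np.cos(a),np.sin(a)])
def rows(*Ts):
    o=bot.get_obs(); q=R.from_quat(o["tool_rot"]); p=o["eef_pos"]
    des=R.from_matrix(np.array([[np.cos(TH),0,-np.sin(TH)],[np.sin(TH),0,np.cos(TH)],[0,-1,0]]))
    print("rot",(np.degrees((q.inv()*des).as_rotvec())/10).round(2),"t",o["clock"],"p",np.round(p,4),"F",np.round(o["ft_force"],1),"w",round(o["grip_width"],4))
    for T in Ts: print(np.round(T,3),(q.inv().apply(np.array(T)-p)/.025).round(2))
E
python3 -m handwheel '[[18,0.5,-12.6,0,-0.33,0],[18,0.5,-12.6,0,-0.33,0],[18,0.5,-12.6,0,-0.33,0],[18,0.5,-12.6,0,-0.33,0],[18,0.5,-12.6,0,-0.33,0]]' 1
python3 - <<'E'
from h import *
g=(.486,.003); rows([*g,.16],[*g,.056])
E
```

```text
clock: 0.88
eef_pos: [0.3579, 0.2007, 0.2243]
tool_rot: [-0.698, 0.114, -0.114, 0.698]
ft_force: [1.0, 0.5, 0.8]
grip_width: 0.0852
rot [-0.    0.01  0.  ] t 0.875 p [0.3579 0.2007 0.2243] F [1.  0.5 0.8] w 0.0852
[0.486 0.003 0.16 ] [ 7.37  2.57 -5.87]
[0.486 0.003 0.056] [ 7.37  6.73 -5.87]
```

```bash

python3 -m handwheel '[[2,0.7,-1.6,0,0,0],[4,1.4,-3.2,0,0,0],[6,2,-4.8,0,0,0],[7.37,2.57,-5.87,0,0,0],[7.37,2.57,-5.87,0,0,0]]' 1
python3 - <<'E'
from h import *
g=(.486,.003); rows([*g,.16],[*g,.056])
for n in("scene","wrist"):
    cv2.imwrite(f"pics/{n}1.png",bot.camera(n)["color"][:,:,::-1])
E
```

```text
clock: 1.5
eef_pos: [0.4855, 0.0015, 0.1582]
tool_rot: [0.698, -0.117, 0.115, -0.697]
ft_force: [-0.2, 0.9, -0.4]
grip_width: 0.0852
rot [ 0.01 -0.03 -0.01] t 1.5 p [0.4855 0.0015 0.1582] F [-0.2  0.9 -0.4] w 0.0852
[0.486 0.003 0.16 ] [-0.   -0.07  0.06]
[0.486 0.003 0.056] [0.01 4.09 0.07]
```

View pics/wrist1.png

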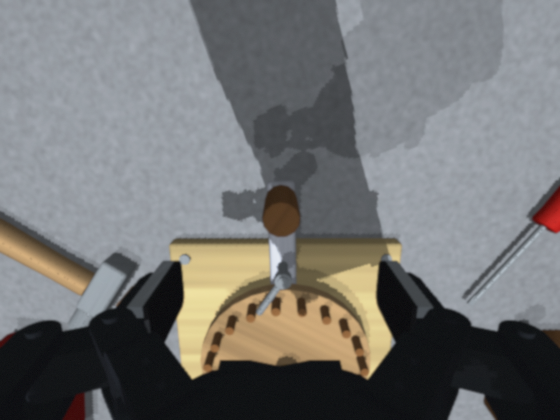

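View pics/scene1.png

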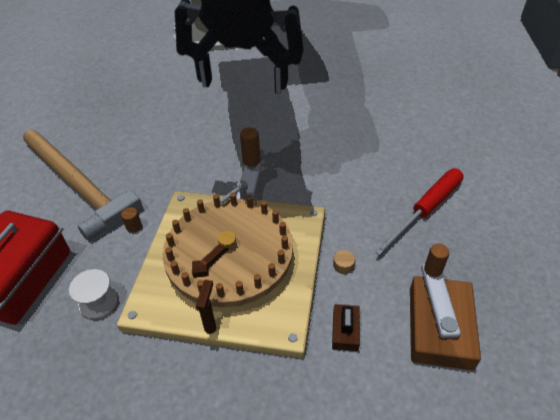

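Wrist view: the grip (x≈282) lies centred between the fingers (mid ≈280). The scene grip top at (250,132) agrees with my projection (248,133). I'll descend and close.

```bash

python3 -m handwheel '[[0,1,0.06,0,0,0],[0,2,0.06,0,0,0],[0,3.2,0.06,0,0,0],[0,4.05,0.06,0,0,0],[0,4.05,0.06,0,0,0]]' 1
python3 -m handwheel '[[0,0,0,0,0,0],[0,0,0,0,0,0],[0,0,0,0,0,0],[0,0,0,0,0,0],[0,0,0,0,0,0]]' -1
python3 - <<'E'
from h import *
rows([*gp(.24),.056])
for n in("scene","wrist"):
    cv2.imwrite(f"pics/{n}2.png",bot.camera(n)["color"][:,:,::-1])
E
```

```text
clock: 2.22
eef_pos: [0.4835, 0.0075, 0.0579]
tool_rot: [0.698, -0.114, 0.112, -0.698]
ft_force: [0.7, -0.0, 0.1]
grip_width: 0.0852
clock: 2.85
eef_pos: [0.486, 0.006, 0.0596]
tool_rot: [-0.698, 0.114, -0.115, 0.698]
ft_force: [-0.9, 0.5, 6.1]
grip_width: 0.0246
rot [-0.    0.    0.01] t 2.85 p [0.486  0.006  0.0596] F [-0.9  0.5  6.1] w 0.0246
[0.486 0.003 0.056] [ 0.03  0.14 -0.11]
```

View pics/scene2.png

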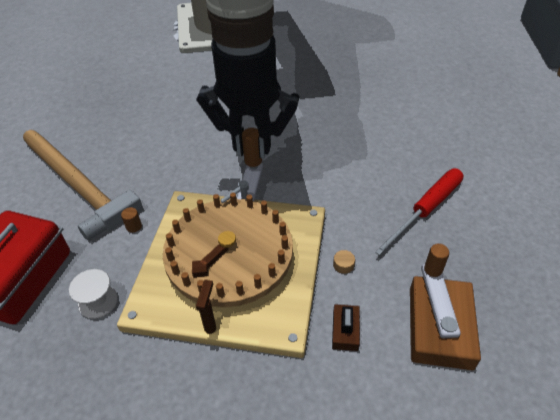

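View pics/wrist2.png

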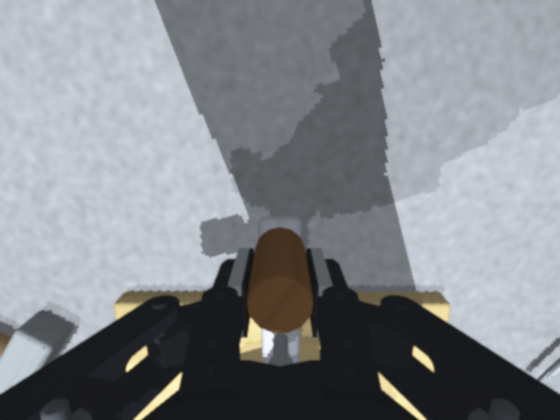

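Gripped: 24.6 mm opening around the grip. Now the arc shifts.

```bash

python3 - <<'E'
from h import *
x=np.array([np.cos(TH),np.sin(TH)]);z=np.array([-np.sin(TH),np.cos(TH)])
for a in (.235,.02,.43):
  for b in np.arange(0,.46,.04):
    d=(gp(b)-gp(a))/.025; print(a,b.round(2),round(d@x,2),round(d@z,2))
E
```

```text
0.235 0.0 0.15 1.49
0.235 0.04 0.1 1.24
0.235 0.08 0.06 0.99
0.235 0.12 0.03 0.73
0.235 0.16 0.01 0.48
0.235 0.2 0.0 0.22
0.235 0.24 0.0 -0.03
0.235 0.28 0.01 -0.29
0.235 0.32 0.03 -0.54
0.235 0.36 0.06 -0.79
0.235 0.4 0.1 -1.05
0.235 0.44 0.15 -1.3
0.02 0.0 0.03 0.12
0.02 0.04 -0.02 -0.13
0.02 0.08 -0.06 -0.38
0.02 0.12 -0.1 -0.63
0.02 0.16 -0.12 -0.88
0.02 0.2 -0.13 -1.14
0.02 0.24 -0.13 -1.4
0.02 0.28 -0.12 -1.65
0.02 0.32 -0.1 -1.9
0.02 0.36 -0.06 -2.16
0.02 0.4 -0.02 -2.41
0.02 0.44 0.03 -2.66
0.43 0.0 0.01 2.72
0.43 0.04 -0.04 2.47
0.43 0.08 -0.08 2.22
0.43 0.12 -0.11 1.97
0.43 0.16 -0.13 1.71
0.43 0.2 -0.14 1.46
0.43 0.24 -0.14 1.2
0.43 0.28 -0.13 0.95
0.43 0.32 -0.11 0.69
0.43 0.36 -0.08 0.44
0.43 0.4 -0.04 0.19
0.43 0.44 0.01 -0.06
```

```bash

python3 -m handwheel '[[0.02,0,0.4,0,0,0],[0.04,0,0.8,0,0,0],[0.08,0,1.15,0,0,0],[0.12,0,1.37,0,0,0],[0.12,0,1.37,0,0,0]]' 
python3 - <<'E'
from h import *
rows([*gp(.02),.056])
for n in("scene","top"):
    cv2.imwrite(f"pics/{n}3.png",bot.camera(n)["color"][:,:,::-1])
E
```

```text
clock: 3.58
eef_pos: [0.5005, 0.038, 0.0596]
tool_rot: [-0.697, 0.113, -0.115, 0.698]
ft_force: [0.5, 0.5, 5.3]
grip_width: 0.0247
rot [-0.01  0.01  0.01] t 3.575 p [0.5005 0.038  0.0596] F [0.5 0.5 5.3] w 0.0247
[0.5   0.035 0.056] [ 0.02  0.14 -0.11]
```

View pics/top3.png

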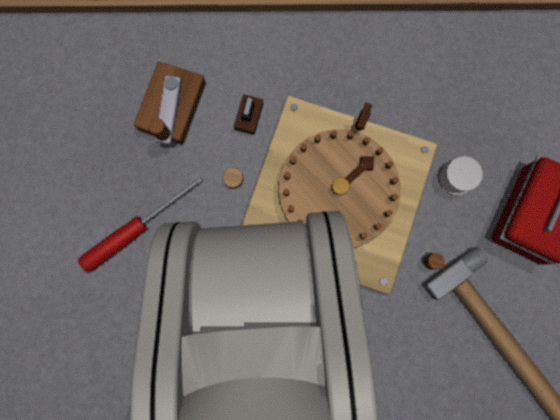

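The handle is back, the wheel has not moved and the forces are small. Next is the first forward stroke.

```bash

python3 -m handwheel '[[-0.08,0,-0.5,0,0,0],[-0.12,0,-1.05,0,0,0],[-0.12,0,-1.6,0,0,0],[-0.07,0,-2.1,0,0,0],[-0.01,0,-2.5,0,0,0]]' 
python3 -m handwheel '[[0,0,-0.06,0,0,0],[0,0,-0.06,0,0,0],[0,0,-0.06,0,0,0],[0,0,-0.06,0,0,0],[0,0,-0.06,0,0,0]]' 
python3 - <<'E'
from h import *
rows([*gp(.43),.056])
for n in("scene","top"):
    cv2.imwrite(f"pics/{n}4.png",bot.camera(n)["color"][:,:,::-1])
a=cv2.imread("pics/top4.png")[90:330,230:450]
cv2.imwrite("pics/topz4.png",cv2.resize(a,None,fx=2.5,fy=2.5,interpolation=cv2.INTER_CUBIC))
E
```

```text
clock: 4.3
eef_pos: [0.4795, -0.0217, 0.0596]
tool_rot: [-0.697, 0.114, -0.115, 0.699]
ft_force: [0.3, 2.5, 5.9]
grip_width: 0.0245
clock: 4.92
eef_pos: [0.4793, -0.0233, 0.0596]
tool_rot: [-0.698, 0.113, -0.115, 0.698]
ft_force: [-0.0, 1.5, 6.4]
grip_width: 0.0246
rot [-0.01  0.    0.01] t 4.925 p [ 0.4793 -0.0233  0.0596] F [-0.   1.5  6.4] w 0.0246
[ 0.48  -0.026  0.056] [ 0.05  0.14 -0.12]
```

View pics/topz4.png

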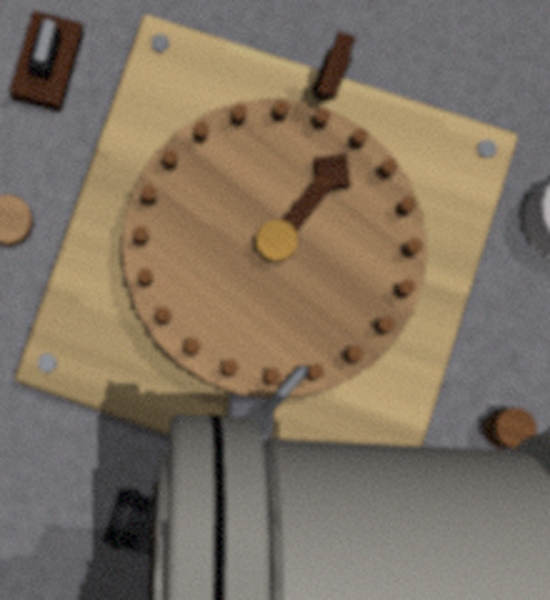

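View pics/scene4.png

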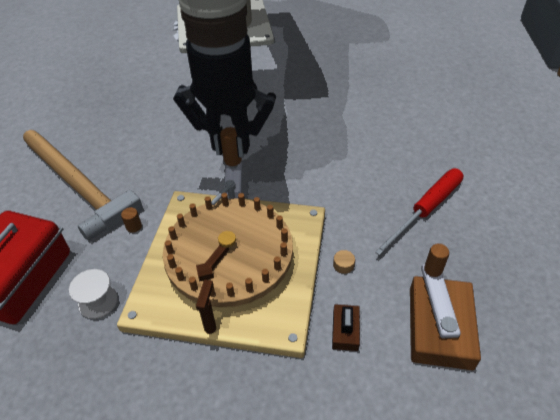

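The wheel advanced and the arrow head is now near zoom pixel (333,170). I'll measure it with a ring sampler.

```bash
cat >> h.py <<'E'
def wheel(fn):
    c=dict(CAL); im=cv2.cvtColor(cv2.imread(fn),cv2.COLOR_BGR2GRAY).astype(np.float32)
    def samp(r,z,a):
        P=np.c_[AX[0]+r*np.cos(a+TH),AX[1]+r*np.sin(a+TH),np.full(len(a),z)]
        q=proj(c,P).astype(np.float32); return cv2.remap(im,q[:,0].reshape(1,-1),q[:,1].reshape(1,-1),cv2.INTER_LINEAR)[0]
    a=np.linspace(-1.6,1.0,1040)
    s=np.mean([samp(r,.05,a) for r in np.arange(.030,.056,.002)],0)
    w=np.clip(s.max()*.0+np.median(s)-12-s,0,None); arrow=(w*a).sum()/w.sum()
    b=np.linspace(-np.pi/2,np.pi/2,2000,endpoint=False); 
    p=np.mean([samp(r,.062,b) for r in (.067,.069,.071)],0); p=p-cv2.GaussianBlur(p.reshape(1,-1),(0,0),200)[0]
    ph=np.angle((-(p)*np.exp(1j*20*b)).sum())/20
    print(fn,"arrow",arrow.round(3),"peg phase",ph.round(4),"spacing",.3142)
CAL=bot.camera("top")
E
python3 - <<'E'
from h import *
for f in("top0","top3","top4"): wheel(f"pics/{f}.png")
for z in (.04,.01,-.01): pass
E
```

```text
pics/top0.png arrow -0.483 peg phase 0.1333 spacing 0.3142
pics/top3.png arrow -0.486 peg phase 0.1333 spacing 0.3142
pics/top4.png arrow -0.327 peg phase -0.02 spacing 0.3142
```

The wheel is now at ≈ −0.327, 0.16 further on and just short of one whole spacing. One more full stroke, this time up to the stop.

```bash

python3 -m handwheel '[[-0.08,0,0.55,0,0,0],[-0.13,0,1.1,0,0,0],[-0.12,0,1.65,0,0,0],[-0.06,0,2.2,0,0,0],[0.01,0,2.56,0,0,0]]' 
python3 -m handwheel '[[0,0,0,0,0,0],[0,0,0,0,0,0],[-0.08,0,-0.5,0,0,0],[-0.12,0,-1.05,0,0,0],[-0.12,0,-1.6,0,0,0]]' 
python3 -m handwheel '[[0.05,0,-0.4,0,0,0],[0.09,0,-0.7,0,0,0],[0.11,0,-0.9,0,0,0],[0.12,0,-0.98,0,0,0],[0.12,0,-0.98,0,0,0]]' 
python3 - <<'E'
from h import *
rows([*gp(.43),.056])
cv2.imwrite("pics/top5.png",bot.camera("top")["color"][:,:,::-1]); wheel("pics/top5.png")
E
```

```text
clock: 5.7
eef_pos: [0.5, 0.0372, 0.0596]
tool_rot: [0.698, -0.113, 0.115, -0.698]
ft_force: [-0.3, -1.3, 5.8]
grip_width: 0.0247
clock: 6.32
eef_pos: [0.4843, 0.0007, 0.0596]
tool_rot: [-0.697, 0.113, -0.115, 0.699]
ft_force: [0.1, 2.0, 5.3]
grip_width: 0.0247
clock: 6.95
eef_pos: [0.4793, -0.0238, 0.0596]
tool_rot: [-0.697, 0.114, -0.115, 0.698]
ft_force: [-0.5, 0.9, 6.9]
grip_width: 0.025
rot [-0.01  0.    0.01] t 7.0 p [ 0.4793 -0.0238  0.0596] F [-1.8  0.6  6. ] w 0.0247
[ 0.48  -0.026  0.056] [ 0.05  0.14 -0.1 ]
pics/top5.png arrow -0.02 peg phase -0.0147 spacing 0.3142
```

It is at −0.015 to −0.02 and not yet at the stop, so I'll nudge forward.

```bash

python3 -m handwheel '[[0.01,0,-0.05,0,0,0],[0.02,0,-0.1,0,0,0],[0.02,0,-0.1,0,0,0],[0.02,0,-0.1,0,0,0],[0.02,0,-0.1,0,0,0]]' 
python3 - <<'E'
from h import *
rows([*gp(.43),.056])
cv2.imwrite("pics/top6.png",bot.camera("top")["color"][:,:,::-1]); wheel("pics/top6.png")
E
```

```text
clock: 7.68
eef_pos: [0.479, -0.026, 0.0596]
tool_rot: [-0.697, 0.113, -0.115, 0.698]
ft_force: [-0.3, 1.7, 6.0]
grip_width: 0.0247
rot [-0.01  0.    0.01] t 7.725 p [ 0.479  -0.026   0.0596] F [-0.3  2.2  6.1] w 0.0248
[ 0.48  -0.026  0.056] [ 0.03  0.14 -0.01]
pics/top6.png arrow -0.007 peg phase 0.0 spacing 0.3142
```

```bash
python3 - <<'E'
import cv2
a=cv2.imread("pics/top6.png")[90:330,230:450]
cv2.imwrite("pics/topz6.png",cv2.resize(a,None,fx=2.5,fy=2.5,interpolation=cv2.INTER_CUBIC))
E
```

```text
(no output)
```

View pics/topz6.png

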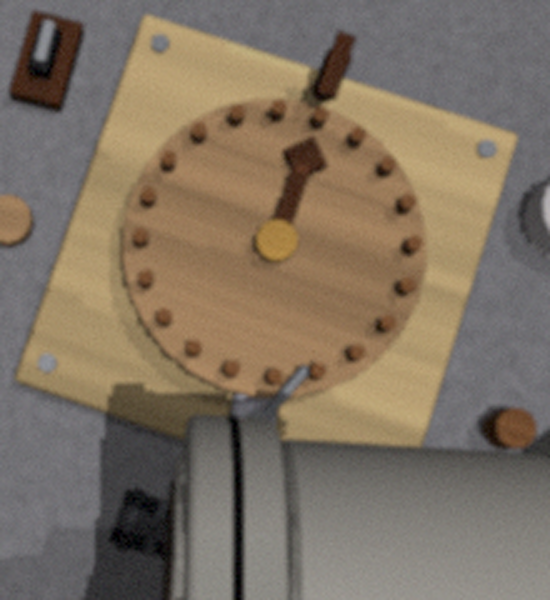

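The arrow head at (305,157) from the hub at (277,241) lies along the base's x direction (0.32 rad), pointing at the post. I'll let go and lift straight up.

```bash

python3 -m handwheel '[[0,0,0,0,0,0],[0,0,0,0,0,0],[0,0,0,0,0,0],[0,0,0,0,0,0],[0,0,0,0,0,0]]' 1
python3 -m handwheel '[[0,-0.8,0,0,0,0],[0,-2,0,0,0,0],[0,-3.5,0,0,0,0],[0,-5,0,0,0,0],[0,-5,0,0,0,0]]' 
python3 -m handwheel '[[-1,0,0,0,0,0],[-2.5,0,0,0,0,0],[-3,0,0,0,0,0],[-3,0,0,0,0,0],[-3,0,0,0,0,0]]' 
python3 - <<'E'
from h import *
rows([*gp(.43),.056])
for n in("scene","top"): cv2.imwrite(f"pics/{n}7.png",bot.camera(n)["color"][:,:,::-1])
wheel("pics/top7.png")
E
```

```text
clock: 8.4
eef_pos: [0.4782, -0.0262, 0.0586]
tool_rot: [0.698, -0.114, 0.114, -0.698]
ft_force: [0.6, 0.4, -0.0]
grip_width: 0.0852
clock: 9.02
eef_pos: [0.4807, -0.0263, 0.1869]
tool_rot: [-0.698, 0.112, -0.117, 0.698]
ft_force: [0.2, -0.7, -0.6]
grip_width: 0.0859
clock: 9.65
eef_pos: [0.4083, -0.0024, 0.1837]
tool_rot: [0.698, -0.114, 0.115, -0.698]
ft_force: [0.9, -0.4, -0.3]
grip_width: 0.0851
rot [-0.  0.  0.] t 9.7 p [ 0.4084 -0.0025  0.1837] F [-0.   0.8 -0.4] w 0.085
[ 0.48  -0.026  0.056] [ 3.    5.11 -0.  ]
pics/top7.png arrow -0.01 peg phase 0.0008 spacing 0.3142
```

View pics/scene7.png

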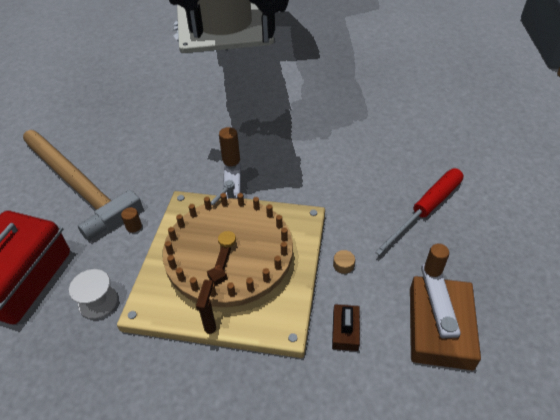

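View pics/top7.png

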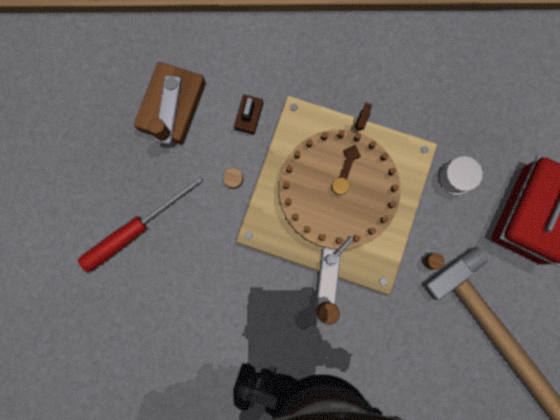

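The top view shows the arrow head (351,153) in line with the hub (341,186) and the post (363,117). The gripper is clear of everything.

```bash
python3 -c "
from workcell import bot
print(bot.job_done())"
```

```text
the job is handed in; nothing more can be done
None
```

The arrow on the wheel now points at the tall post, the handle has been let go, and I have handed the job in. I gripped the handle, swung it back and made two full forward strokes. A short nudge on the end of the second finished the alignment. I then opened the gripper, lifted clear and backed off at 9.7 s on the robot's clock.

- **Wheel angle:** it went from about −0.49 rad to −0.33, then −0.02, then about 0. After release, the arrow itself measured −0.010 rad and the peg pattern +0.001. They differ by about 0.01 rad.
- **Forces:** the handle forces I read were about 2 N, and I saw no more than about 7 N at the wrist. After release the wrist read about zero, the gripper was clear and nothing else had moved.
- **Forward stop:** I never felt the handle hit it. I stopped on the measured wheel angle with the handle at about 0.43 rad, just short of the 0.44 stop.

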